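# Feel along the gilt rim of a pawned tray

### The arm

A 7-joint arm with a two-finger parallel gripper is mounted at the origin on the work surface. World frame = base frame: x ahead of the robot, y to its left, z up, the work surface at z = 0. Lengths are in m, angles in degrees, forces in N, time in s.
With the tool pointing down it reaches from about 0.425 to 0.875 m from the base axis. Payload 4.7 kg.
Tool frame: the origin (TCP) lies between the finger pads, 19 mm behind the fingertips; this is the grasp point; z points along the fingers, y is the line along which they close (so a half turn about z gives the same grasp; the last joint's range is limited). The gripper opens to 87 mm and grips with 3 to 60 N. Pads are 19 mm wide; open, the fingers measure 117 mm over their backs; the gripper's body (75 mm by 190 mm) begins 51 mm behind the grasp point.
Start: joints at [-68.692, 18.392, -4.016, 83.108, 1.295, 78.541, -3.26], TCP at [0.228, 0.609, 0.241] pointing down, gripper open.
Joint ranges: [-163.93, 163.93], [-17.29, 119.83], [-79.2, 71.16], [3.27, 140.29], [-89.18, 269.18], [5.43, 117.66], [-154.24, 154.24]. Speed limits (degrees/s): [147.25, 147.25, 180, 180, 180, 180, 180].

### API

Orientations are given as [roll, pitch, yaw] about the fixed x, y, z axes, in that order (R = Rz(yaw) Ry(pitch) Rx(roll)).
In Python, from cell import env gives the robot as it stands. The module is installed in compiled form; this text tells all that it offers.
- The arm moves only by the tool drive_tool, never from a script. Its argument "moves" is one flat list of numbers, 5 for each row, row after row: the shift along the tool's x, y, z in units of 40 mm (1.0 is 40 mm), then the turn about the tool's z in units of 10 degrees (1.0 is 10 degrees), then the finger opening in mm, from 0 to 87. A call has 1 to 5 rows; each row is the pose to reach, as a shift and turn from the pose commanded when the call began, along the tool's axes at that moment; what a row does not reach only later rows make up. A row lasts 1/8 s, in which the tool goes at most 62.5 mm and 10.7 degrees, less where a joint would pass 70% of its speed; a pose out of reach is approached as far as the arm can. A call with a gripper value outside its range is refused whole. The fingers move at their own pace and stop on an object; "squeeze" is the grip in N (left out, the last holds). Time passes only in rows, so rows that repeat a pose let the fingers close. It gives the time, the measured TCP pose, the force, the opening and the grip force at its end, in the units of the state.
- env.get_obs(): the state, without advancing time (a new reading comes with each control period).
- env.read_camera(name): name is "side" or "top" or "wrist"; returns (picture, depth): 480x640x3 uint8, red, green, blue; 480x640 float32, m along the optical axis (not along the pixel's ray), 0 where there is no reading.
- env.camera_model(name): a dict with "K" (3x3 intrinsics, pixels), "k1" (the pictures are not rectified: a ray, as slopes to the right and down, at radius r is drawn at 1 + k1 r^2 times it, then the intrinsics apply), "rvec" (rotation vector, rad) and "tvec" (3), from world to camera coordinates, as OpenCV has them; the wrist camera has in their place "tool_from_camera" (4x4, takes a point from camera to tool coordinates, whose origin is the TCP and whose axes are the flange's). Camera axes: x right, y down, z forward; pixel columns grow to the right and rows downward; lengths in m; the calibration is good to about 2 mm. A picture is of the moment at which its call begins: read the wrist's pose just before it. camera_model takes no time and is no camera call.
- env.sign_off(): hands the job in; it is judged then, once.
The state is a dict: "time_s": time; "qpos": joint angles; "joint_velocities": joint speeds; "effort": joint torques, N m; "tool_pos": TCP position; "tool_rot": TCP orientation; "force": force on the tool from outside, world axes, zero at the start; "wrist_torque": the same for the moment, N m; "grip_width": finger opening in m; "grasp_force": force on a finger pad.
Only numpy, scipy, OpenCV 4.12 (cv2) and the standard library are available. Lean on these libraries where they do the work, as an engineer would, in place of code of your own. Each camera call takes 0.05 s, during which the arm holds its last target. There are 200 camera calls.

### The job

Feel the gilt edge of the silver tray for dents: shut the gripper, point it straight down, set the fingertips lightly on top of the rim at the green sticker and run them along the gilt rim, round its corner, to the red sticker in one unbroken touch, then lift straight off. The tray lies on soft foam: press just enough for it to dip slightly all the way, never right down. Touch the tray nowhere else, and leave the watch, the ring, the loupe and the mandrel where they are.

Things in the scene. Friction and masses are not known exactly. Their poses are not given: they have to be found in the camera images.
- tray: Level silver tray, 188 x 140 mm, 14 mm high. Origin: centre of its underside, 40 mm above the counter untouched; x along the long sides, z up. Flat rim 12 mm wide, its top 54 mm above the counter, 10 mm above the tray's floor. The long rim at tray y = -64 mm and the short rim at x = +88 mm (centre lines) are gilt with black dots; the other two are plain silver.
- stand: Fixed black stand, 150 x 100 x 25 mm, under the tray, foam on top; origin on the counter, axes as the tray's. On it the tray moves only straight down, wherever it is pressed: it starts to sink at about 2 N, then 1 mm per further 0.4 N (about 2.5 mm at 3 N), is right down at 12 mm, and rises again when let go.
- mark0 (a point): Centre of the green sticker (14 mm square) on the gilt rim: the start of the trace; on the rim's top, on its centre line, at tray (-80, -64, 14) mm.
- mark1 (a point): Black dot 1 of 11 on the gilt rim, counted from green to red; on the rim's top, on its centre line, at tray (-56, -64, 14) mm.
- mark2 (a point): Black dot 2 of 11 on the gilt rim, counted from green to red; on the rim's top, on its centre line, at tray (-32, -64, 14) mm.
- mark3 (a point): Black dot 3 of 11 on the gilt rim, counted from green to red; on the rim's top, on its centre line, at tray (-8, -64, 14) mm.
- mark4 (a point): Black dot 4 of 11 on the gilt rim, counted from green to red; on the rim's top, on its centre line, at tray (16, -64, 14) mm.
- mark5 (a point): Black dot 5 of 11 on the gilt rim, counted from green to red; on the rim's top, on its centre line, at tray (40, -64, 14) mm.
- mark6 (a point): Black dot 6 of 11 on the gilt rim, counted from green to red; on the rim's top, on its centre line, at tray (64, -64, 14) mm.
- mark7 (a point): At the corner where the two gilt rims meet: black dot 7 of 11 on the gilt rim, counted from green to red; on the rim's top, on its centre line, at tray (88, -64, 14) mm.
- mark8 (a point): Black dot 8 of 11 on the gilt rim, counted from green to red; on the rim's top, on its centre line, at tray (88, -40, 14) mm.
- mark9 (a point): Black dot 9 of 11 on the gilt rim, counted from green to red; on the rim's top, on its centre line, at tray (88, -16, 14) mm.
- mark10 (a point): Black dot 10 of 11 on the gilt rim, counted from green to red; on the rim's top, on its centre line, at tray (88, 8, 14) mm.
- mark11 (a point): Black dot 11 of 11 on the gilt rim, counted from green to red; on the rim's top, on its centre line, at tray (88, 32, 14) mm.
- mark12 (a point): Centre of the red sticker (14 mm square) on the gilt rim: the end of the trace; on the rim's top, on its centre line, at tray (88, 56, 14) mm.
- watch: Silver pocket watch, 44 mm across, 11 mm thick, lying loose in the tray; origin at its underside. Not to be moved.
- signet: Gold signet ring, 23 mm across, 10 mm high, lying loose in the tray; origin at its underside. Not to be moved.
- loupe: Chrome jeweller's loupe, 34 mm across, 26 mm high, standing loose on the counter; origin under it. Not to be moved.
- mandrel: Black ring mandrel, a slim cone 192 mm high on a 64 mm foot, standing loose; origin under it. Not to be moved.

How it is judged:
By the outcome, as a careful person would: the job done as asked, in the order asked, and still so for the second after the job is handed in, with the robot touching nothing.
It also fails if it takes over 45 s, if anything falls off the work surface, if the arm or the gripper's body presses on something with over 40 N, if the wrist force passes 120 N, or if a joint passes its speed limit or range.

## Working session

There is one attempt and no reset: what is moved stays moved. The work goes in short steps, Python scripts to look and compute and a tool call to move; the robot and the scene stay as the last step left them, time stands still between calls to the robot, and variables do not carry over. Pictures are saved under pics/ and viewed, at most 10 in all, crops included, and the job is handed in when it is done.

Besides the shell and the picture viewer there is one more tool, called as a command line: name --argument value ..., lists and objects as JSON in quotes. drive_tool: Moves the arm, as the interface text tells. Its arguments: {"type":"object","properties":{"moves":{"type":"array","items":{"type":"number"}},"squeeze":{"type":"number"}},"required":["moves"]}

```bash
mkdir -p pics; cat > h.py <<'E'
import numpy as np, cv2
from cell import env
def cam(name):
    m=env.camera_model(name)
    if 'rvec' in m:
        R=cv2.Rodrigues(np.array(m['rvec'],float))[0]; t=np.array(m['tvec'],float).ravel()
        return m,R.T,-R.T@t      # cam->world
    o=env.get_obs(); T=np.array(m['tool_from_camera'])
    r=o['tool_rot']; from_=__import__('scipy.spatial.transform',fromlist=['Rotation']).Rotation
    W=from_.from_euler('xyz',r,degrees=True).as_matrix()
    return m,W@T[:3,:3],W@T[:3,3]+np.array(o['tool_pos'])
def ray(c,uv,z):
    m,R,C=c; K=np.array(m['K'],float); k=float(m['k1'])
    p=cv2.undistortPoints(np.array(uv,float).reshape(-1,1,2),K,np.array([k,0,0,0.])).reshape(-1,2)
    d=np.c_[p,np.ones(len(p))]@R.T
    return C+d*((z-C[2])/d[:,2])[:,None]
def shot(name,f):
    c=cam(name); im,d=env.read_camera(name); np.savez('/tmp/'+f,im=im,d=d)
    cv2.imwrite('pics/'+f+'.png',im[:,:,::-1]); return c,im,d
E
python3 - <<'E'
from h import *
print(env.get_obs())
for n in('top','side'):
    c,im,d=shot(n,n+'1'); print(n,c[2],c[1][:,2],c[0]['k1'])
E
```

```text
{'time_s': 0.0, 'qpos': array([-68.69098182,  18.44064515,  -4.01462161,  83.17797234,
         1.29585841,  78.54132066,  -3.25970173]), 'joint_velocities': array([ 0.0236175 ,  0.01090626,  0.06808315, -0.08163701,  0.0866423 ,
        0.14578972, -0.04289736]), 'effort': array([-3.51208701e-04, -4.91308272e+01, -4.03923551e-01, -3.12526667e+01,
       -6.38339692e-02,  4.37212118e-02,  1.76461681e-04]), 'tool_pos': array([0.22751671, 0.60829804, 0.24011651]), 'tool_rot': array([-1.79885355e+02,  7.05866699e-03,  1.59500413e+02]), 'force': array([-0.34892217, -0.64678748,  0.11370984]), 'wrist_torque': array([ 0.00697134, -0.01636985, -0.01978905]), 'grasp_force': 0.0, 'grip_width': 0.08683571827734003}
top [ 0.51328771 -0.01344651  1.13075993] [ 0.06957776  0.01738879 -0.99742497] 0.01932038064166767
side [0.45628177 0.67198698 0.71129561] [ 0.1244639  -0.71306256 -0.68996415] -0.009826445912647785
```

View pics/top1.png

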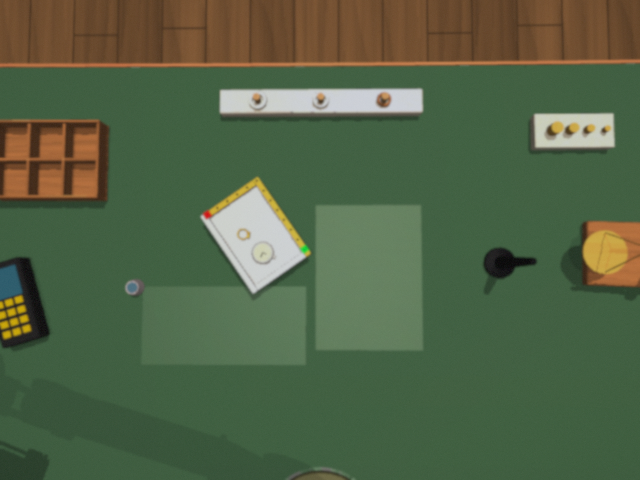

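View pics/side1.png

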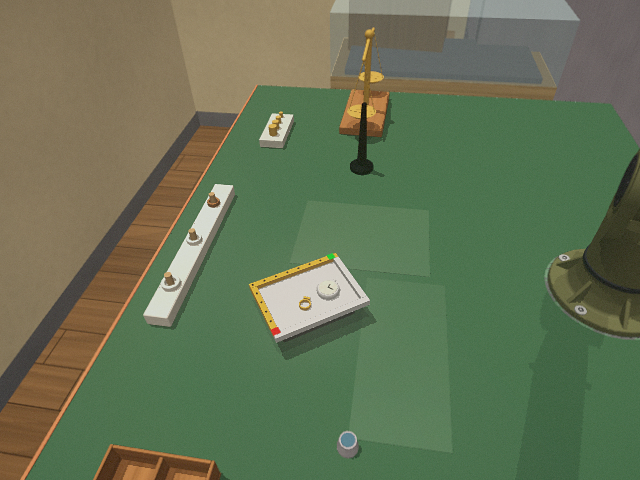

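The top view shows the green sticker at about (305,250), the gilt corner at (258,182) and red at (208,215). The watch is at (262,252) and the ring at (243,235). The loupe (133,288) and mandrel (500,262) stand well clear of the tray.

```bash
cat >> h.py <<'E'
def blobs(im):
    h=cv2.cvtColor(im,cv2.COLOR_RGB2HSV); out={}
    g=cv2.inRange(h,(50,200,130),(70,255,255)); r=cv2.inRange(h,(0,200,120),(6,255,255))|cv2.inRange(h,(174,200,120),(180,255,255))
    for n,m in(('green',g),('red',r)):
        k,l,s,c=cv2.connectedComponentsWithStats(m)
        out[n]=[(tuple(c[i].round(1)),int(s[i,4])) for i in range(1,k) if s[i,4]>15]
    return out
E
python3 - <<'E'
from h import *
for n in('top','side'):
    im=np.load(f'/tmp/{n}1.npz')['im']; c=cam(n); b=blobs(im); print(n,b)
    for k in b:
        for p,a in b[k]: print(k,ray(c,[p],.054).round(4))
    pts={'top':[(258,182),(262,252),(243,235),(133,288)],'side':[(253,288),(328,289),(305,303)]}[n]
    print(ray(c,pts,.054).round(4))
E
```

```text
top {'green': [], 'red': [((np.float64(207.2), np.float64(214.0)), 20)]}
red [[0.6248 0.2269 0.054 ]]
[[0.6892 0.1256 0.054 ]
 [0.5488 0.1165 0.054 ]
 [0.5827 0.1547 0.054 ]
 [0.4775 0.3721 0.054 ]]
side {'green': [((np.float64(330.2), np.float64(256.1)), 22)], 'red': [((np.float64(275.2), np.float64(330.5)), 36)]}
green [[0.5549 0.0305 0.054 ]]
red [[0.6239 0.2246 0.054 ]]
[[0.6885 0.1352 0.054 ]
 [0.5465 0.1178 0.054 ]
 [0.5835 0.1571 0.054 ]]
```

drive_tool --moves '[-1.2,-0.9,0,0.7,0,-2.4,-1.8,0,1.4,0,-3.6,-2.7,0,2.1,0,-4.8,-3.7,0,2.8,0,-6.0,-4.6,0,3.45,0]' --squeeze 10

```text
time_s: 0.72
tool_pos: [0.3887, 0.3503, 0.241]
tool_rot: [-180.0, 0.0, 124.8]
force: [1.4, 0.0, 0.6]
grip_width: 0.0449
grasp_force: 0.0
```

```bash
python3 - <<'E'
from h import *
print(np.array(env.camera_model('wrist')['tool_from_camera']).round(3))
print(env.get_obs()['tool_pos'],env.get_obs()['tool_rot'],env.get_obs()['qpos'])
E
```

```text
[[ 0.    -0.955 -0.296  0.081]
 [ 1.     0.     0.001 -0.001]
 [-0.    -0.296  0.955 -0.143]
 [ 0.     0.     0.     1.   ]]
[0.38867303 0.35026009 0.24100585] [-1.79987958e+02  5.51363604e-04  1.24773565e+02] [-53.4925165    2.84101872   8.87815488 101.38687497  -0.45363168
  75.81847651  -9.74030405]
```

drive_tool --moves '[-1.4,0.2,0,0,0,-2.8,0.4,0,0,0,-4.3,0.6,0,0,0,-5.8,0.8,0,0,0,-7.3,0.9,0,0,0]'

```text
time_s: 1.35
tool_pos: [0.5859, 0.1326, 0.2409]
tool_rot: [-180.0, -0.0, 125.0]
force: [0.9, 0.1, -0.2]
grip_width: 0.0014
grasp_force: 0.0
```

drive_tool --moves '[0,0,0,0,0,0,0,0,0,0]'

```text
time_s: 1.6
tool_pos: [0.5845, 0.1344, 0.2406]
tool_rot: [-179.9, -0.1, 125.0]
force: [-0.6, -0.0, -0.0]
grip_width: 0.0005
grasp_force: 0.0
```

```bash
python3 - <<'E'
from h import *
c,im,d=shot('wrist','w1'); b=blobs(im); print(b,c[0]['K'])
for k in b:
    for p,a in b[k]: print(k,ray(c,[p],.054).round(4))
print(env.get_obs())
E
```

```text
{'green': [((np.float64(245.0), np.float64(279.7)), 129)], 'red': [((np.float64(410.4), np.float64(166.6)), 169)]} [[336.75255656   0.         321.97431227]
 [  0.         336.75255656 237.46159419]
 [  0.           0.           1.        ]]
green [[0.5555 0.0308 0.054 ]]
red [[0.6248 0.2249 0.054 ]]
{'time_s': 1.65, 'qpos': array([-34.99863571,  12.60291814,  22.81305595,  91.4883601 ,
        -5.04096782,  76.97874597,  23.57157588]), 'joint_velocities': array([-0.79446941, -0.52168169, -0.6125198 ,  0.09385636,  0.19438375,
       -0.16697059,  0.06489975]), 'effort': array([ 1.22597706e+00, -4.04205179e+01,  3.86904314e+00, -3.10088968e+01,
        8.83081276e-02,  5.13050251e-02, -9.19791746e-04]), 'tool_pos': array([0.58414139, 0.13543918, 0.24076829]), 'tool_rot': array([-1.79963811e+02, -7.77486270e-02,  1.25108325e+02]), 'force': array([-0.252848  ,  0.22445129,  0.26681667]), 'wrist_torque': array([ 0.00452623,  0.02739764, -0.02043175]), 'grasp_force': 0.0, 'grip_width': 0.0007645244584783134}
```

View pics/w1.png

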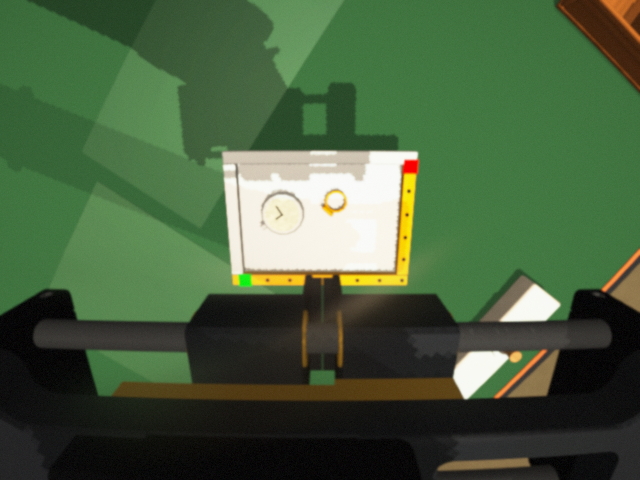

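The wrist view shows green at (245,280), the gilt corner near (405,280) and red at (410,167). All three views agree to about 1 mm, and the green–red distance is 206.5 mm as it should be. The closed fingers point down and the tool's y axis lies along the long gilt rim.

drive_tool --moves '[-0.6,-0.7,0.5,0,0,-1.2,-1.4,1.2,0,0,-1.73,-2.1,2.0,0,0,-1.73,-2.1,2.7,0,0,-1.73,-2.1,3.3,0,0]'

```text
time_s: 2.28
tool_pos: [0.5549, 0.031, 0.1084]
tool_rot: [180.0, -0.1, 125.1]
force: [-0.8, 0.6, 0.4]
grip_width: 0.0005
grasp_force: 0.0
```

drive_tool --moves '[0,0,0,0,0,0,0,0,0,0,0,0,0,0,0,0,0,0,0,0]'

```text
time_s: 2.78
tool_pos: [0.5565, 0.0293, 0.1102]
tool_rot: [179.9, 0.0, 125.0]
force: [0.1, -1.2, -0.5]
grip_width: 0.0006
grasp_force: 0.0
```

```bash
python3 - <<'E'
from h import *
c,im,d=shot('wrist','w2'); b=blobs(im); print(b)
for k in b:
    for p,a in b[k]: print(k,ray(c,[p],.054).round(4))
o=env.get_obs();print(o['tool_pos'],o['tool_rot'],o['force'],o['joint_velocities'],o['time_s'])
shot('side','s2')
cv2.imwrite('pics/s2c.png',cv2.resize(cv2.imread('pics/s2.png')[180:380,220:420],(600,600)))
E
```

```text
{'green': [((np.float64(322.1), np.float64(264.6)), 343)], 'red': [((np.float64(616.1), np.float64(67.9)), 536)]}
green [[0.5554 0.03   0.054 ]]
red [[0.6248 0.2248 0.054 ]]
[0.556331   0.02917638 0.10998886] [1.79927208e+02 2.07646499e-02 1.25008041e+02] [ 0.6019799  -1.0119384  -0.14490952] [ 0.04109401  0.23813718  0.03191115  0.17567184  0.02109305 -0.02635263
  0.02382896] 2.825
```

View pics/w2.png

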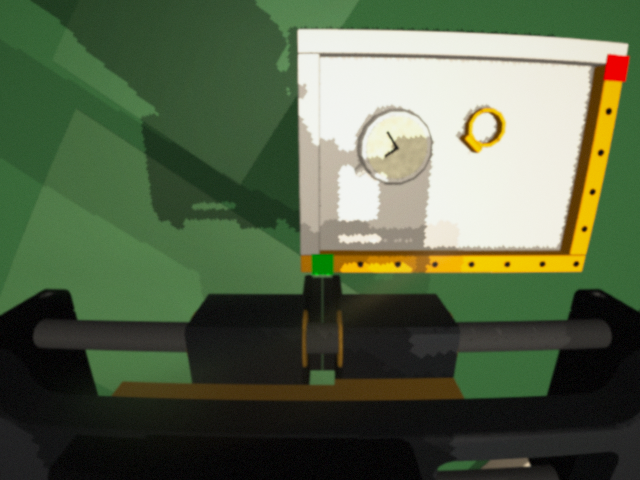

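View pics/s2c.png

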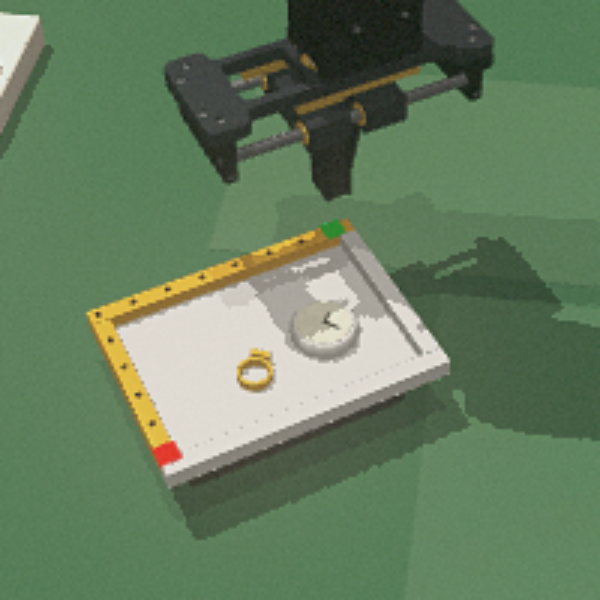

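The wrist view shows green at (322,265) just ahead of the tips, red at (616,68), and the watch and ring well inside the rim. The side view shows the closed fingers tapering to small tips right above green.

drive_tool --moves '[0.04,0,0.2,0,0,0.04,0,0.4,0,0,0.04,0,0.55,0,0,0.04,0,0.7,0,0,0.04,0,0.8,0,0]'

```text
time_s: 3.5
tool_pos: [0.5548, 0.0303, 0.0767]
tool_rot: [-180.0, -0.0, 125.0]
force: [-0.6, -0.8, 0.7]
grip_width: 0.0006
grasp_force: 0.0
```

drive_tool --moves '[0,0,0,0,0,0,0,0,0,0,0,0,0,0,0,0,0,0,0,0]'

```text
time_s: 4.0
tool_pos: [0.5551, 0.0304, 0.0775]
tool_rot: [180.0, 0.0, 125.0]
force: [0.8, -0.0, -0.6]
grip_width: 0.0007
grasp_force: 0.0
```

```bash
python3 - <<'E'
from h import *
p=[];f=[]
for i in range(6):
    env.read_camera('side'); o=env.get_obs(); p.append(o['tool_pos']); f.append(o['force'])
print(np.mean(p,0),np.std(p,0),np.mean(f,0),np.std(f,0),o['tool_rot'])
E
```

```text
[0.55502554 0.03037808 0.07735521] [3.71200132e-05 1.15817405e-05 5.25083768e-05] [ 0.18996967 -0.03365805 -0.03018917] [0.51880914 0.67799272 0.43577736] [ 1.79991827e+02 -7.30370774e-04  1.25000407e+02]
```

drive_tool --moves '[0,0,0.05,0,0,0,0,0.1,0,0,0,0,0.14,0,0,0,0,0.17,0,0,0,0,0.2,0,0]'

```text
time_s: 4.92
tool_pos: [0.555, 0.0303, 0.0694]
tool_rot: [180.0, -0.0, 125.0]
force: [-0.7, 0.1, 3.8]
grip_width: 0.0006
grasp_force: 1.9
```

drive_tool --moves '[0,0,0,0,0,0,0,0,0,0,0,0,0,0,0]'

```text
time_s: 5.3
tool_pos: [0.555, 0.0304, 0.0693]
tool_rot: [180.0, -0.0, 125.0]
force: [-1.0, 1.0, 4.1]
grip_width: 0.0002
grasp_force: 1.9
```

```bash
python3 - <<'E'
from h import *
p=[];f=[]
for i in range(6):
    env.read_camera('side'); o=env.get_obs(); p.append(o['tool_pos']); f.append(o['force'])
print(np.mean(p,0),np.std(p,0),np.mean(f,0),np.std(f,0),o['tool_rot'],o['time_s'])
E
```

```text
[0.55496218 0.03036224 0.06929478] [2.25258040e-05 2.65507426e-05 1.97848980e-05] [-1.33439025  0.25443577  3.38772277] [0.36973014 0.53041345 0.61921278] [ 1.79995957e+02 -1.18735028e-03  1.25002655e+02] 5.6
```

Contact is made at about 3.5 mm dip and 3.4 N, which matches the foam. Now tracing.

drive_tool --moves '[0,0.06,0,0,0,0,0.18,0,0,0,0,0.32,0,0,0,0,0.46,0,0,0,0,0.6,0,0,0]'

```text
time_s: 6.22
tool_pos: [0.575, 0.0444, 0.0693]
tool_rot: [180.0, 0.0, 125.0]
force: [-1.8, -1.3, 3.8]
grip_width: 0.0004
grasp_force: 1.9
```

drive_tool --moves '[0,0.14,0,0,0,0,0.28,0,0,0,0,0.42,0,0,0,0,0.56,0,0,0,0,0.7,0,0,0]'

```text
time_s: 6.85
tool_pos: [0.5979, 0.0604, 0.0693]
tool_rot: [180.0, 0.0, 125.0]
force: [-2.4, -1.3, 3.6]
grip_width: 0.0004
grasp_force: 1.9
```

drive_tool --moves '[0,0.15,0,0,0,0,0.3,0,0,0,0,0.45,0,0,0,0,0.6,0,0,0,-0.01,0.75,0,0,0]'

```text
time_s: 7.48
tool_pos: [0.6227, 0.0774, 0.0693]
tool_rot: [180.0, -0.0, 125.0]
force: [-1.7, -1.3, 4.0]
grip_width: 0.0009
grasp_force: 1.9
```

drive_tool --moves '[0,0.15,0,0,0,0,0.3,0,0,0,0,0.45,0,0,0,0,0.6,0,0,0,-0.01,0.75,0,0,0]'

```text
time_s: 8.1
tool_pos: [0.6475, 0.0943, 0.0693]
tool_rot: [180.0, -0.0, 125.0]
force: [-2.2, -1.1, 3.4]
grip_width: 0.0011
grasp_force: 1.9
```

```bash
python3 - <<'E'
from h import *
c,im,d=shot('wrist','w3'); b=blobs(im)
for k in b:
    for p,a in b[k]: print(k,a,ray(c,[p],.0505).round(4))
o=env.get_obs();print(o['tool_pos'],o['force'])
E
```

```text
green 273 [[0.5542 0.0288 0.0505]]
green 21 [[0.5617 0.0295 0.0505]]
red 1021 [[0.6249 0.2248 0.0505]]
[0.64818721 0.09484446 0.06931512] [-0.55994626 -1.96557415  3.72710501]
```

View pics/w3.png

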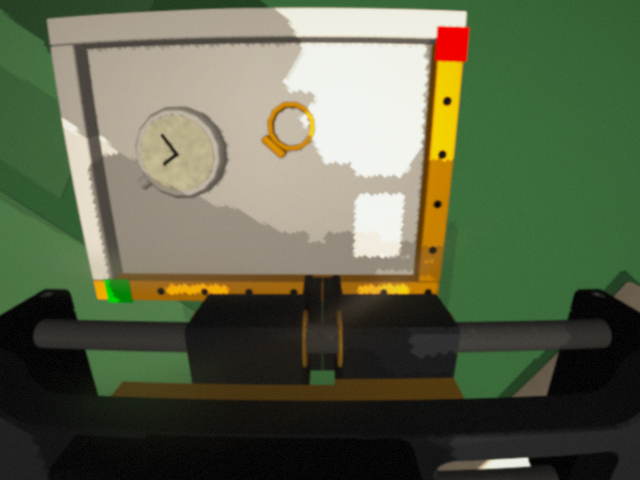

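The view shows the tips on the long gilt rim, with the corner dot at (428,292), leg-2 dots at (433,250) to (447,100), and red at (452,44). I'll check the line against the dots.

```bash
python3 - <<'E'
from h import *
c=cam('wrist')
P=ray(c,[(161,291),(205,291),(249,292),(428,292),(433,250),(437,204),(442,154),(447,100),(452,44)],.0505)[:,:2]
T=np.array([[-56,-64],[-32,-64],[-8,-64],[88,-64],[88,-40],[88,-16],[88,8],[88,32],[88,56]])/1e3
# rigid fit
a,b=T-T.mean(0),P-P.mean(0); H=a.T@b
th=np.arctan2(H[0,1]-H[1,0],H[0,0]+H[1,1]); R=np.array([[np.cos(th),-np.sin(th)],[np.sin(th),np.cos(th)]])
t=P.mean(0)-R@T.mean(0); print(np.degrees(th),((T@R.T+t-P)*1e3).round(1))
print('corner,red',R@T[3]+t,R@T[8]+t,'tool in tray',R.T@(env.get_obs()['tool_pos'][:2]-t))
E
```

```text
34.906128599471884 [[-0.3 -0.4]
 [-0.2 -0.7]
 [-0.2 -0.1]
 [ 0.2  0.1]
 [-0.1  0.1]
 [ 0.2  0.3]
 [ 0.2  0.2]
 [ 0.3  0.1]
 [-0.2  0.3]]
corner,red [0.69416174 0.12731536] [0.62549371 0.22572625] tool in tray [ 0.03171578 -0.06432091]
```

The tool sits at tray (32, -64.3), on the centre line, with 56 mm left to the corner.

drive_tool --moves '[0,0.15,0,0,0,0,0.3,0,0,0,0,0.45,0,0,0,0,0.6,0,0,0,0,0.75,0,0,0]'

```text
time_s: 8.78
tool_pos: [0.6721, 0.1114, 0.0693]
tool_rot: [180.0, -0.0, 125.0]
force: [-1.3, -1.9, 3.1]
grip_width: 0.0006
grasp_force: 1.9
```

drive_tool --moves '[0,0.15,0,0,0,0,0.3,0,0,0,0,0.45,0,0,0,0,0.58,0,0,0,0,0.65,0,0,0]'

```text
time_s: 9.4
tool_pos: [0.6933, 0.1263, 0.0693]
tool_rot: [180.0, -0.0, 125.0]
force: [-1.7, -2.3, 3.3]
grip_width: 0.0006
grasp_force: 1.9
```

drive_tool --moves '[0,0,0,0,0,0,0,0,0,0]'

```text
time_s: 9.65
tool_pos: [0.6935, 0.1265, 0.0696]
tool_rot: [179.9, 0.0, 125.0]
force: [-0.2, 0.1, 3.0]
grip_width: 0.0005
grasp_force: 1.8
```

drive_tool --moves '[0.06,0,0,0,0,0.18,0,0,0,0,0.32,0,0,0,0,0.46,0,0,0,0,0.6,0.01,0,0,0]'

```text
time_s: 10.28
tool_pos: [0.6794, 0.1463, 0.0693]
tool_rot: [180.0, 0.0, 125.0]
force: [1.8, -1.6, 3.3]
grip_width: 0.0004
grasp_force: 1.9
```

drive_tool --moves '[0.15,0,0,0,0,0.3,0,0,0,0,0.45,0,0,0,0,0.6,0,0,0,0,0.75,0,0,0,0]'

```text
time_s: 10.9
tool_pos: [0.6622, 0.1708, 0.0693]
tool_rot: [180.0, -0.0, 125.0]
force: [1.9, -2.1, 4.0]
grip_width: 0.0005
grasp_force: 1.9
```

drive_tool --moves '[0.15,0,0,0,0,0.3,0,0,0,0,0.45,0,0,0,0,0.6,0,0,0,0,0.75,0,0,0,0]'

```text
time_s: 11.52
tool_pos: [0.645, 0.1954, 0.0693]
tool_rot: [180.0, -0.0, 125.0]
force: [0.5, -2.1, 4.5]
grip_width: 0.0005
grasp_force: 1.9
```

drive_tool --moves '[0.15,0,0,0,0,0.3,0,0,0,0,0.45,0,0,0,0,0.6,0,0,0,0,0.7,0,0,0,0]'

```text
time_s: 12.15
tool_pos: [0.6288, 0.2185, 0.0693]
tool_rot: [180.0, -0.0, 125.0]
force: [2.3, -1.7, 2.9]
grip_width: 0.0006
grasp_force: 1.9
```

drive_tool --moves '[0.1,0,0,0,0,0.17,0,0,0,0,0.2,0,0,0,0,0.2,0,0,0,0,0.2,0,0,0,0]'

```text
time_s: 12.78
tool_pos: [0.6245, 0.2248, 0.0693]
tool_rot: [180.0, -0.0, 125.0]
force: [1.1, -1.1, 3.5]
grip_width: 0.0006
grasp_force: 1.9
```

The tips are at red. Lifting straight off.

drive_tool --moves '[0,0,-0.1,0,0,0,0,-0.3,0,0,0,0,-0.7,0,0,0,0,-1.3,0,0,0,0,-2.0,0,0]'

```text
time_s: 13.4
tool_pos: [0.624, 0.2248, 0.1503]
tool_rot: [-180.0, -0.0, 125.0]
force: [-0.1, 0.6, 0.1]
grip_width: 0.0004
grasp_force: 0.0
```

drive_tool --moves '[0,0,-0.4,0,0,0,0,-0.5,0,0,0,0,-0.5,0,0,0,0,-0.5,0,0]'

```text
time_s: 13.9
tool_pos: [0.6239, 0.2244, 0.168]
tool_rot: [-179.9, -0.0, 125.0]
force: [-0.1, -0.5, 0.0]
grip_width: 0.0006
grasp_force: 0.0
```

```bash
python3 - <<'E'
from h import *
shot('side','s3'); o=env.get_obs();print(o['tool_pos'],o['force'],o['time_s'])
E
```

```text
[0.62388945 0.22443094 0.16801059] [0.02650185 0.58667627 0.35059834] 13.95
```

View pics/s3.png

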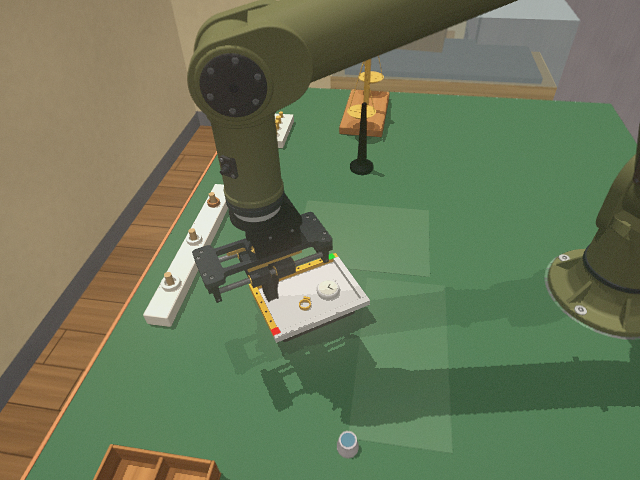

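The gripper is clear above the tray. The watch (328,289), ring (305,303), loupe (348,443) and mandrel (362,165) are where they were.

```bash
python3 -c "
from cell import env
print(env.sign_off())"
```

```text
the job is handed in; nothing more can be done
None
```

I traced the gilt rim from green, round the corner, to red in one unbroken touch at a steady dip of about 3.5 mm (roughly 3–4.5 N), lifted straight off, and handed the job in at about 14 s; the last side view showed the watch, ring, loupe and mandrel where they were.

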